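Pair bangles on two dressing-table stands

TASK

Put the bangles away in pairs on the two bangle stands: on the dark wooden stand the steel bangle at the bottom with the red one on top of it, and on the blue stand the green bangle at the bottom with the brass one on top of it, all lying flat around the posts. Lower each bangle down the post before letting go rather than dropping it, and leave the black bangle, the jar, the comb and the pendant where they are.

Things in the scene. Friction and masses are not known exactly. Their poses are not given: they have to be found in the camera images.
- steel_bangle: Steel (silver-grey) bangle: plain round ring with a flat rim, outside diameter 66 mm, hole 54 mm, wall 6 mm, 16 mm tall, lying flat on the table. Origin at the middle of the ring on its underside, z up along the ring's axis; its yaw means nothing. About 100 g.
- red_bangle: Red plastic bangle: plain round ring with a flat rim, outside diameter 66 mm, hole 54 mm, wall 6 mm, 16 mm tall, lying flat on the table. Origin at the middle of the ring on its underside, z up along the ring's axis; its yaw means nothing. About 30 g.
- green_bangle: Green plastic bangle: plain round ring with a flat rim, outside diameter 66 mm, hole 54 mm, wall 6 mm, 16 mm tall, lying flat on the table. Origin at the middle of the ring on its underside, z up along the ring's axis; its yaw means nothing. About 30 g.
- brass_bangle: Brass (gold-coloured) bangle: plain round ring with a flat rim, outside diameter 66 mm, hole 54 mm, wall 6 mm, 16 mm tall, lying flat on the table. Origin at the middle of the ring on its underside, z up along the ring's axis; its yaw means nothing. About 110 g.
- wood_stand: Dark wooden fixed bangle stand; underside on the table, does not move. In its middle stands an upright round post 36 mm in diameter; its top 8 mm taper to 26 mm and end 56 mm above the table. The first bangle rests on the base, 14 mm above the table, a second one on it with its underside 30 mm above the table. Origin at the middle of the stand at table height, z up along the post. The base is a disc 90 mm in diameter and 14 mm thick.
- blue_stand: Blue ceramic fixed bangle stand; underside on the table, does not move. In its middle stands an upright round post 36 mm in diameter; its top 8 mm taper to 26 mm and end 56 mm above the table. The first bangle rests on the base, 14 mm above the table, a second one on it with its underside 30 mm above the table. Origin at the middle of the stand at table height, z up along the post. The base is a square 84 mm wide and 14 mm thick.
- black_bangle: Black plastic bangle of the same size as the others (66 mm outside, 16 mm tall), lying flat; to be left alone. Origin at the middle of its underside.
- jar: Closed amber glass jar with a steel lid, 64 mm in diameter, 80 mm tall, standing; to be left alone. Origin at the middle of its underside.
- comb: Orange plastic comb lying flat, 140 mm long (its x axis), 35 mm wide, 6 mm thick; to be left alone. Origin near its middle, on its underside.
- pendant: Small round blue ceramic pendant with a yellow centre, 32 mm in diameter, 8 mm thick, lying flat; to be left alone. Origin at the middle of its underside.
Mind the look-alikes: they are no part of the job. Leave any purple look-alike of the wood_stand alone. Several things look just like the red_bangle: the one meant starts farthest from the robot's base.

How it is judged:
At the end, for the whole second after the job is handed in: Wooden stand: steel below, red above; blue stand: green below, brass above; each within 12 mm of the post axis and 4 mm of its resting height (14 or 30 mm), tilt under 0.12 rad, at rest. Black bangle, jar, comb and pendant within 20 mm of their start (horizontal distance between each of steel_bangle, red_bangle and wood_stand below 0.012 m and z of steel_bangle in the frame of wood_stand between 0.01 and 0.018 m and angle between each of steel_bangle, red_bangle, green_bangle, brass_bangle's own z axis and vertical below 0.12 rad and linear speed of each of steel_bangle, red_bangle, green_bangle, brass_bangle below 0.02 m/s and angular speed of each of steel_bangle, red_bangle, green_bangle, brass_bangle below 0.2 rad/s and z of red_bangle in the frame of wood_stand between 0.026 and 0.034 m and horizontal distance between each of green_bangle, brass_bangle and blue_stand below 0.012 m and z of green_bangle in the frame of blue_stand between 0.01 and 0.018 m and z of brass_bangle in the frame of blue_stand between 0.026 and 0.034 m and distance of each of jar, comb, pendant, black_bangle from where it was at the start of the episode below 0.02 m); the robot touches nothing.
It fails at once if a bangle is let go over its post more than 20 mm above its resting place ((horizontal distance between steel_bangle and wood_stand below 0.015 m and z of steel_bangle in the frame of wood_stand above 0.034 m and contact force between steel_bangle and the fingers below 0.05 N) or (horizontal distance between red_bangle and wood_stand below 0.015 m and z of red_bangle in the frame of wood_stand above 0.05 m and contact force between red_bangle and the fingers below 0.05 N) or (horizontal distance between green_bangle and blue_stand below 0.015 m and z of green_bangle in the frame of blue_stand above 0.034 m and contact force between green_bangle and the fingers below 0.05 N) or (horizontal distance between brass_bangle and blue_stand below 0.015 m and z of brass_bangle in the frame of blue_stand above 0.05 m and contact force between brass_bangle and the fingers below 0.05 N)).
It fails at once if the black bangle, jar, comb or pendant is moved by more than 20 mm (distance of any of jar, comb, pendant, black_bangle from where it was at the start of the episode above 0.02 m).
It also fails if it takes over 106 s, if anything falls off the work surface, if the arm or the gripper's body presses on something with over 40 N, if the wrist force passes 120 N, or if a joint passes its speed limit or range.

ROBOT

A 6-joint arm with a two-finger parallel gripper is mounted at the origin on the work surface. World frame = base frame: x ahead of the robot, y to its left, z up, the work surface at z = 0. Lengths are in m, angles in rad, forces in N, time in s.
With the tool pointing down it reaches from about 0.35 to 0.85 m from the base axis. Payload 8.1 kg.
Tool frame: the origin (TCP) lies at the centre of the arm's flange, where the gripper is bolted on; the fingertips stand 186 mm ahead of it and the grasp point (between the pads) lies 167 mm ahead of it; z points along the fingers, y is the line along which they close (so a half turn about z gives the same grasp; the last joint's range is limited). The gripper opens to 93 mm and grips with 3 to 60 N. Pads are 15 mm wide; open, the fingers measure 128 mm over their backs; the gripper's body (75 mm by 188 mm) begins 65 mm behind the grasp point.
Start: joints at [-1.304, 0.13, 1.488, -0, 1.523, -0.085], TCP at [0.207, -0.563, 0.405] pointing down, gripper open.
Joint ranges: [-2.96, 2.96], [-0.89, 2.26], [0.02, 2.5], [-1.34, 4.48], [0, 2.73], [-2.66, 2.66]. Speed limits (rad/s): [2.39, 2.39, 2.79, 3.14, 3.14, 3.14].

INTERFACE

Orientations are given as a rotation vector (axis times angle).
In Python, from plant import read_state, read_camera, camera_params, robot gives the robot as it stands.
- The arm moves only by the tool carry_out, never from a script. Its argument "targets" is a list of rows, each an object of numbers: "hand": the opening in per cent of the stroke, from 0 (shut) to 100 (fully open); "x", "y", "z": the shift along the tool's x, y, z in m; "ax", "ay", "az": the turn, a rotation vector about the tool's x, y, z in rad. In form: [{"hand": .., "x": .., "y": .., "z": .., "ax": .., "ay": .., "az": ..}, ...]. A call has 1 to 8 rows; each row is the pose to reach, as a shift and turn from the pose commanded when the call began, along the tool's axes at that moment; what a row does not reach only later rows make up. A row lasts 1/8 s, in which the tool goes at most 62.5 mm and 10.7 degrees, less where a joint would pass 70% of its speed; a pose out of reach is approached as far as the arm can. A call with a gripper value outside its range is refused whole. The fingers move at their own pace and stop on an object; "newtons" is the grip in N (left out, the last holds). Time passes only in rows, so rows that repeat a pose let the fingers close. It gives the time, the measured TCP pose, the force, the opening and the grip force at its end, in the units of the state.
- read_state(): the state, without advancing time (a new reading comes with each control period).
- read_camera(name): name is "side" or "top" or "wrist"; returns (picture, depth): 480x640x3 uint8, blue, green, red; 480x640 float32, m along the optical axis (not along the pixel's ray), 0 where there is no reading.
- camera_params(name): a dict with "fx", "fy", "cx", "cy" (pixels), "k1" (the pictures are not rectified: a ray, as slopes to the right and down, at radius r is drawn at 1 + k1 r^2 times it, then the intrinsics apply), "position" and "rotation" of the camera in the world. Camera axes: x right, y up, looking along -z (the intrinsics and any distortion apply to the point x, -y, -z); pixel columns grow to the right and rows downward; lengths in m; the calibration is good to about 2 mm. A picture is of the moment at which its call begins: read the wrist's pose just before it. camera_params takes no time and is no camera call; for the wrist camera it gives the pose at the moment of the call.
- robot.close_job(): hands the job in; it is judged then, once.
The state is a dict: "t": time; "q": joint angles; "dq": joint speeds; "joint_torque": joint torques, N m; "tool_pos": TCP position; "orientation": TCP orientation; "force": force on the tool from outside, world axes, zero at the start; "wrist_torque": the same for the moment, N m; "opening": finger opening in m; "gripper_force": force on a finger pad.
Only numpy, scipy, OpenCV 4.12 (cv2) and the standard library are available. Lean on these libraries where they do the work, as an engineer would, in place of code of your own. Each camera call takes 0.05 s, during which the arm holds its last target. There are 200 camera calls.

## Working session

There is one attempt and no reset: what is moved stays moved. The work goes in short steps, Python scripts to look and compute and a tool call to move; the robot and the scene stay as the last step left them, time stands still between calls to the robot, and variables do not carry over. Pictures are saved under pics/ and viewed, at most 14 in all, crops included, and the job is handed in when it is done.

Besides the shell and the picture viewer there is one more tool, called as name(argument=value, ...) on one line, values as JSON. carry_out: Moves the arm, as the interface text tells. Its arguments: {"type":"object","properties":{"targets":{"type":"array","items":{"type":"object","properties":{"hand":{"type":"number"},"x":{"type":"number"},"y":{"type":"number"},"z":{"type":"number"},"ax":{"type":"number"},"ay":{"type":"number"},"az":{"type":"number"}}}},"newtons":{"type":"number"}},"required":["targets"]}

```bash
mkdir -p pics; ls
python3 - <<'E'
from plant import *
import cv2
s=read_state();print({k:s[k] for k in('t','tool_pos','orientation','opening','force')})
for n in('top','side'):
    p,d=read_camera(n);cv2.imwrite(f'pics/{n}0.png',p);import numpy as np;np.save(f'{n}0.npy',d);print(n,camera_params(n))
E
```

```text
pics
{'t': 0.0, 'tool_pos': array([ 0.20670135, -0.56302933,  0.4036988 ]), 'orientation': array([-3.09133644e+00, -5.49372741e-01,  2.55139342e-04]), 'opening': 0.09285511691097616, 'force': array([ 0.10690985, -0.38036883,  1.12117959])}
top {'fx': 497.1111950089463, 'fy': 497.1111950089463, 'cx': 316.2784493680837, 'cy': 239.096191727196, 'k1': -0.11702510337464851, 'position': array([ 0.41275019, -0.01708246,  1.12897392]), 'rotation': array([ 0.03445203, -0.08693249, -1.5945865 ])}
side {'fx': 496.63421208205096, 'fy': 496.63421208205096, 'cx': 323.422355075913, 'cy': 231.5065059446907, 'k1': -0.014606785655972924, 'position': array([0.23926498, 0.96066728, 0.95080695]), 'rotation': array([ 0.16736134, -1.19320996, -2.64224216])}
```

View pics/top0.png

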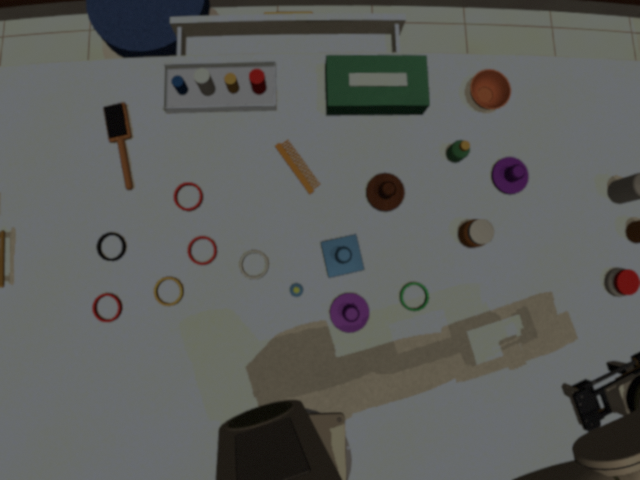

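View pics/side0.png

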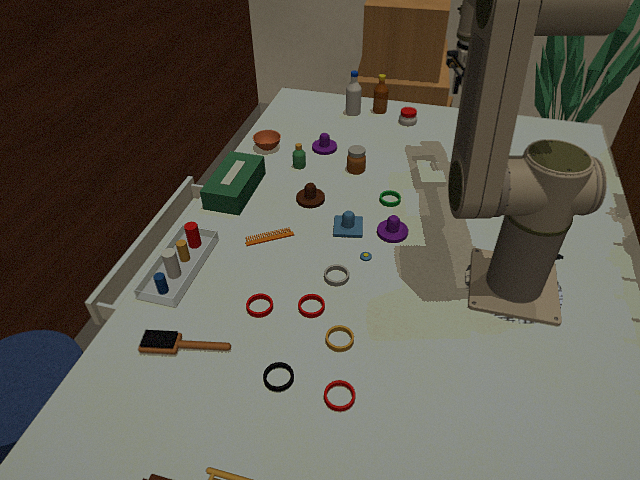

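```bash
cat > h.py <<'E'
import numpy as np,cv2
from scipy.spatial.transform import Rotation as R
from plant import *
def rays(c,uv):
    K=np.array([[c['fx'],0,c['cx']],[0,c['fy'],c['cy']],[0,0,1]])
    n=cv2.undistortPoints(np.float64(uv).reshape(-1,1,2),K,np.array([c['k1'],0,0,0,0]))[:,0]
    return R.from_rotvec(c['rotation']).apply(np.c_[n[:,0],-n[:,1],-np.ones(len(n))])
def at_z(c,uv,z):
    r=rays(c,uv);return c['position']+r*((z-c['position'][2])/r[:,2])[:,None]
def cloud(c,d,u0,v0,u1,v1):
    v,u=np.mgrid[v0:v1,u0:u1];uv=np.c_[u.ravel(),v.ravel()]
    return c['position']+rays(c,uv)*d[v0:v1,u0:u1].ravel()[:,None]
def circ(P):
    A=np.c_[2*P[:,:2],np.ones(len(P))];s=np.linalg.lstsq(A,(P[:,:2]**2).sum(1),rcond=None)[0]
    return s[:2],np.sqrt(s[2]+s[0]**2+s[1]**2)
E
python3 - <<'E'
from h import *
c=camera_params('top');d=np.load('top0.npy');im=cv2.imread('pics/top0.png')
T=dict(steel=(254,264),red1=(188,196),red2=(202,250),red3=(108,307),green=(414,296),brass=(169,290),black=(111,246),wood=(385,192),blue=(343,256),purp=(350,312),jar=(476,233),pend=(296,290),comb=(298,167))
for n,(u,v) in T.items():
    w=27 if n in('wood','blue','purp') else 21
    P=cloud(c,d,u-w,v-w,u+w,v+w)
    bg=im[v-w:v+w,u-w:u+w].reshape(-1,3).astype(float);med=np.median(np.r_[bg[:w],bg[-w:]],0)
    z0=np.median(P[:3*w,2]);
    m=P[:,2]>z0+.006
    Q=P[m]; cc,r=circ(Q)
    box=(Q.max(0)+Q.min(0))/2
    # colour mask centroid
    k=np.abs(bg-med).max(1)>35
    vv,uu=np.mgrid[v-w:v+w,u-w:u+w];px=np.c_[uu.ravel()[k],vv.ravel()[k]]
    e=at_z(c,[cv2.minEnclosingCircle(px.astype(np.float32))[0]],.014)[0]
    print(n,'z0',z0.round(4),'circ',cc.round(4),r.round(4),'box',box.round(4),'zmax',np.percentile(Q[:,2],97).round(4),len(Q),'col',e[:2].round(4),'R',np.hypot(*cc).round(3))
    if w==27:
        t=Q[Q[:,2]>z0+.048];print('  post top',t.mean(0).round(4),len(t), 'base',circ(Q[(Q[:,2]<z0+.025)])[0].round(4),Q[Q[:,2]<z0+.025].mean(0).round(4))
cr=cv2.resize(im[170:340,80:440],None,fx=2.2,fy=2.2,interpolation=cv2.INTER_CUBIC);cv2.imwrite('pics/crop1.png',np.clip(cr*1.5,0,255).astype('uint8'))
E
```

```text
steel z0 0.0004 circ [0.4403 0.0702] 0.0367 box [0.4512 0.0557 0.5677] zmax 0.0205 239 col [0.4442 0.1124] R 0.446
red1 z0 -0.0001 circ [0.5246 0.1347] 0.1317 box [0.5243 0.1254 0.5675] zmax 0.0202 283 col [0.6028 0.2331] R 0.542
red2 z0 -0.0003 circ [0.4557 0.1156] 0.0965 box [0.4684 0.1081 0.5674] zmax 1.129 264 col [0.4799 0.2017] R 0.47
red3 z0 -0.0002 circ [0.3779 0.2381] 0.1884 box [0.3618 0.2264 0.5674] zmax 0.0203 296 col [0.3559 0.4197] R 0.447
green z0 0.0007 circ [ 0.3831 -0.1704] 0.1098 box [ 0.3725 -0.1614  0.5679] zmax 0.0223 268 col [ 0.3641 -0.2716] R 0.419
brass z0 0.0004 circ [0.3975 0.1578] 0.1278 box [0.3887 0.1474 0.5678] zmax 0.0215 274 col [0.3904 0.2784] R 0.428
black z0 0.0002 circ [0.4592 0.2243] 0.1945 box [0.4691 0.2143 0.5676] zmax 0.0205 280 col [0.4939 0.4099] R 0.511
wood z0 0.0002 circ [ 0.5441 -0.1511] 0.0923 box [ 0.5301 -0.1388  0.5676] zmax 0.0572 1183 col [ 0.6035 -0.2145] R 0.565
  post top [ 0.5886 -0.2004  0.1337] 189 base [ 0.6034 -0.2158] [ 0.6016 -0.2137  0.0138]
blue z0 0.0004 circ [ 0.4561 -0.107 ] 0.0357 box [ 0.455  -0.0894  0.5677] zmax 0.057 1394 col [ 0.4611 -0.1123] R 0.468
  post top [ 0.4563 -0.1065  0.1178] 204 base [ 0.4591 -0.113 ] [ 0.4587 -0.1122  0.0139]
purp z0 0.0004 circ [ 0.3434 -0.1113] 0.0377 box [ 0.3505 -0.0935  0.5677] zmax 0.0581 1276 col [ 0.319  -0.1116] R 0.361
  post top [ 0.3384 -0.1182  0.1244] 216 base [ 0.3327 -0.1257] [ 0.3334 -0.1245  0.0141]
jar z0 0.0001 circ [ 0.4681 -0.2416] 0.1672 box [ 0.4802 -0.247   0.5676] zmax 0.0836 861 col [ 0.5029 -0.4133] R 0.527
pend z0 -0.0 circ [ 0.3946 -0.0145] 0.0155 box [ 0.4017 -0.0155  0.5675] zmax 1.129 110 col [ 0.387  -0.0071] R 0.395
comb z0 0.0015 circ [0.5454 0.122 ] 0.1839 box [ 0.5641 -0.0145  0.5682] zmax 1.129 83 col [ 0.6653 -0.0169] R 0.559
```

View pics/crop1.png

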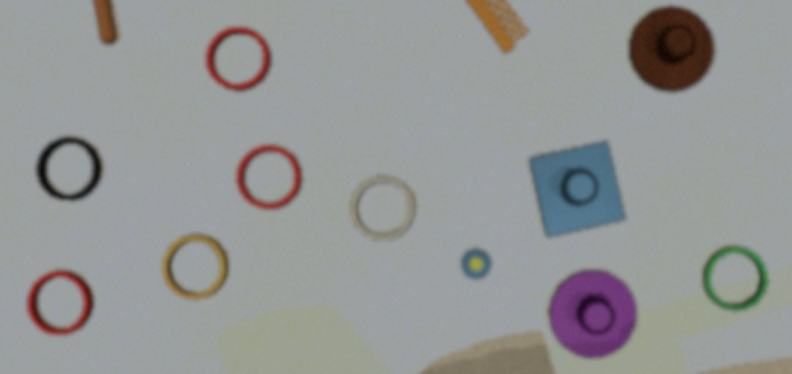

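Three candidates for the red bangle: (188,196) R≈0.65 m, (202,250) R≈0.52, (108,307) R≈0.55. The first is farthest from the base, and the crop confirms it is a red ring at crop position (239,58). The wood stand is brown at (385,192), the purple ones are look-alikes. Next I redo the fits with missing depth filtered out.

```bash
cat > fit.py <<'E'
from h import *
from scipy.optimize import least_squares
def ring(c,d,u,v,w=21,lo=.006,hi=.03):
    P=cloud(c,d,u-w,v-w,u+w,v+w);P=P[(P[:,2]>lo)&(P[:,2]<hi)]
    f=lambda x:np.abs(np.hypot(P[:,0]-x[0],P[:,1]-x[1])-.030)
    s=least_squares(f,P[:,:2].mean(0),loss='soft_l1',f_scale=.003);return s.x,np.median(np.hypot(*(P[:,:2]-s.x).T)),np.percentile(P[:,2],50),len(P)
E
python3 - <<'E'
from fit import *
c=camera_params('top');d=np.load('top0.npy')
for n,(u,v) in dict(steel=(254,264),red1=(188,196),green=(414,296),brass=(169,290),black=(111,246)).items():
    x,r,z,k=ring(c,d,u,v);print(n,x.round(4),r.round(4),z.round(4),k,'R',np.hypot(*x).round(3))
for n,(u,v) in dict(wood=(385,192),blue=(343,256),jar=(476,233),comb=(298,167)).items():
    w=29;P=cloud(c,d,u-w,v-w,u+w,v+w);P=P[(P[:,2]>.005)&(P[:,2]<.1)]
    b=P[(P[:,2]>.011)&(P[:,2]<.017)];t=P[(P[:,2]>.053)]
    for q in(b,t):
        if len(q)>20:
            h=cv2.minAreaRect((q[:,:2]*1000).astype(np.float32));e=cv2.minEnclosingCircle((q[:,:2]*1000).astype(np.float32))
            print(n,'rect',np.round(h[0],1),np.round(h[1],1),round(h[2]),'circ',np.round(e[0],1),round(e[1],1),q[:,2].mean().round(4))
E
```

```text
steel [0.4446 0.086 ] 0.0296 0.0155 235 R 0.453
red1 [0.6029 0.2333] 0.0304 0.0151 277 R 0.646
green [ 0.3644 -0.2721] 0.0301 0.0155 268 R 0.455
brass [0.3896 0.2792] 0.0298 0.0152 271 R 0.479
black [0.4928 0.4108] 0.0295 0.0146 277 R 0.642
wood rect [ 603.3 -215.9] [86.4 88.2] 55 circ [ 603.2 -216. ] 44.7 0.0139
wood rect [ 602.4 -216.3] [26.8 29.2] 0 circ [ 602.2 -215.6] 15.3 0.0556
blue rect [ 459.2 -112.9] [83.7 84.2] 11 circ [ 459.9 -113.5] 57.3 0.014
blue rect [ 458.2 -113.1] [28.1 29. ] 61 circ [ 459.1 -113.1] 15.7 0.0559
jar rect [ 501.5 -410.9] [56.5 57.8] 51 circ [ 500.9 -410.6] 30.8 0.0766
```

carry_out(targets=[{"hand":100,"x":0,"y":0,"z":0,"ax":0,"ay":0,"az":0.352},{"hand":100,"x":0,"y":0,"z":0,"ax":0,"ay":0,"az":0.352},{"hand":100,"x":0,"y":0,"z":0,"ax":0,"ay":0,"az":0.352}], newtons=25)

```text
t: 0.48
tool_pos: [0.2067, -0.5631, 0.4042]
orientation: [-3.141, -0.001, 0.0]
force: [-0.0, -0.4, 0.1]
opening: 0.0931
gripper_force: 0.0
```

```bash
cat > go.py <<'E'
import sys
from h import *
s=read_state();M=R.from_rotvec(s['orientation'])
print('t',s['t'],'pos',s['tool_pos'].round(4),'op',s['opening'].round(4),'gf',s['gripper_force'],'q',s['q'].round(2));print(M.as_matrix().round(4))
for a in sys.argv[1:]:
    p=np.array(eval(a));print(a,M.inv().apply(p-s['tool_pos']).round(4))
E
python3 go.py "(.4446,.086,.30)" "(.4446,.086,.19)"
```

```text
Traceback (most recent call last):
  File "go.py", line 4, in <module>
    print('t',s['t'],'pos',s['tool_pos'].round(4),'op',s['opening'].round(4),'gf',s['gripper_force'],'q',s['q'].round(2));print(M.as_matrix().round(4))
                                                       ^^^^^^^^^^^^^^^^^^
AttributeError: 'float' object has no attribute 'round'
```

carry_out(targets=[{"hand":100,"x":0.238,"y":-0.649,"z":0.1},{"hand":100,"x":0.238,"y":-0.649,"z":0.1},{"hand":100,"x":0.238,"y":-0.649,"z":0.1},{"hand":100,"x":0.238,"y":-0.649,"z":0.1},{"hand":100,"x":0.238,"y":-0.649,"z":0.1},{"hand":100,"x":0.238,"y":-0.649,"z":0.1},{"hand":100,"x":0.238,"y":-0.649,"z":0.1},{"hand":100,"x":0.238,"y":-0.649,"z":0.1}])

```text
schema error: expected keys hand, x, y, z, ax, ay, az
```

```bash
sed -i "s/s\['opening'\].round(4)/round(s['opening'],4)/" go.py; python3 go.py "(.4446,.086,.30)" "(.4446,.086,.19)"
```

```text
t 0.475 pos [ 0.2067 -0.5631  0.4042] op 0.0931 gf 0.0 q [-1.3   0.13  1.49  0.    1.52  0.27]
[[ 1.e+00  8.e-04 -3.e-04]
 [ 8.e-04 -1.e+00  9.e-04]
 [-3.e-04 -9.e-04 -1.e+00]]
(.4446,.086,.30) [ 0.2384 -0.6488  0.1047]
(.4446,.086,.19) [ 0.2385 -0.6487  0.2147]
```

carry_out(targets=[{"hand":100,"x":0.238,"y":-0.649,"z":0.1,"ax":0,"ay":0,"az":0},{"hand":100,"x":0.238,"y":-0.649,"z":0.1,"ax":0,"ay":0,"az":0},{"hand":100,"x":0.238,"y":-0.649,"z":0.1,"ax":0,"ay":0,"az":0},{"hand":100,"x":0.238,"y":-0.649,"z":0.1,"ax":0,"ay":0,"az":0},{"hand":100,"x":0.238,"y":-0.649,"z":0.1,"ax":0,"ay":0,"az":0},{"hand":100,"x":0.238,"y":-0.649,"z":0.1,"ax":0,"ay":0,"az":0},{"hand":100,"x":0.238,"y":-0.649,"z":0.1,"ax":0,"ay":0,"az":0},{"hand":100,"x":0.238,"y":-0.649,"z":0.1,"ax":0,"ay":0,"az":0}])

```text
t: 1.48
tool_pos: [0.3774, -0.0968, 0.3331]
orientation: [3.141, 0.006, 0.002]
force: [0.2, 0.3, 0.4]
opening: 0.0931
gripper_force: 0.0
```

carry_out(targets=[{"hand":100,"x":0.067,"y":-0.183,"z":0.033,"ax":0,"ay":0,"az":0},{"hand":100,"x":0.067,"y":-0.183,"z":0.033,"ax":0,"ay":0,"az":0},{"hand":100,"x":0.067,"y":-0.183,"z":0.033,"ax":0,"ay":0,"az":0},{"hand":100,"x":0.067,"y":-0.183,"z":0.033,"ax":0,"ay":0,"az":0},{"hand":100,"x":0.067,"y":-0.183,"z":0.033,"ax":0,"ay":0,"az":0},{"hand":100,"x":0.067,"y":-0.183,"z":0.033,"ax":0,"ay":0,"az":0}])

```text
t: 2.22
tool_pos: [0.4442, 0.0831, 0.3004]
orientation: [3.141, -0.0, 0.0]
force: [-0.4, 0.5, -1.4]
opening: 0.093
gripper_force: 0.0
```

```bash
python3 go.py "(.4446,.086,.19)"; python3 -c "
from h import *
p,d=read_camera('wrist');cv2.imwrite('pics/w1.png',p);print(camera_params('wrist'))"
```

```text
t 2.225 pos [0.4442 0.0831 0.3004] op 0.093 gf 0.0 q [ 0.07 -0.21  2.01 -0.    1.34  1.64]
[[ 1.e+00 -2.e-04  1.e-04]
 [-2.e-04 -1.e+00 -4.e-04]
 [ 1.e-04  4.e-04 -1.e+00]]
(.4446,.086,.19) [ 0.0004 -0.0029  0.1104]
{'fx': 402.4029560076916, 'fy': 402.4029560076916, 'cx': 319.40100487954817, 'cy': 236.8888705911477, 'k1': -0.06808902381111968, 'position': array([0.52272955, 0.08356427, 0.28058466]), 'rotation': array([-0.22385048,  0.22292572, -1.56171029])}
```

View pics/w1.png

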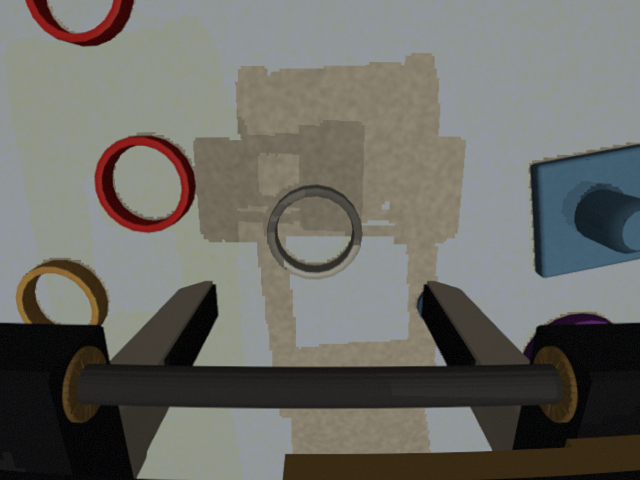

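The wrist picture shows the steel ring at (314,231) between the fingers (tips at x≈217 and 427). I'll check its position from this view.

```bash
cat > wr.py <<'E'
import sys
from fit import *
p,d=read_camera('wrist');c=camera_params('wrist')
u,v,lo,hi=[float(a) for a in sys.argv[1:5]]
x,r,z,k=ring(c,d,int(u),int(v),52,lo,hi);print('ring',x.round(4),r.round(4),z.round(4),k,'pix',at_z(c,[(u,v)],.016).round(4))
E
python3 wr.py 314 231 .006 .03
```

```text
ring [0.4481 0.0872] 0.0294 0.0156 2763 pix [[0.4496 0.0872 0.016 ]]
```

carry_out(targets=[{"hand":100,"x":0.001,"y":-0.003,"z":0.05,"ax":0,"ay":0,"az":0},{"hand":100,"x":0.001,"y":-0.003,"z":0.09,"ax":0,"ay":0,"az":0},{"hand":100,"x":0.001,"y":-0.003,"z":0.11,"ax":0,"ay":0,"az":0},{"hand":100,"x":0.001,"y":-0.003,"z":0.11,"ax":0,"ay":0,"az":0},{"hand":65,"x":0.001,"y":-0.003,"z":0.11,"ax":0,"ay":0,"az":0},{"hand":60,"x":0.001,"y":-0.003,"z":0.11,"ax":0,"ay":0,"az":0},{"hand":60,"x":0.001,"y":-0.003,"z":0.11,"ax":0,"ay":0,"az":0},{"hand":60,"x":0.001,"y":-0.003,"z":0.11,"ax":0,"ay":0,"az":0}], newtons=25)

```text
t: 3.32
tool_pos: [0.4457, 0.0873, 0.191]
orientation: [3.141, 0.0, 0.002]
force: [-1.5, -1.1, 6.0]
opening: 0.0659
gripper_force: 25.0
```

carry_out(targets=[{"hand":60,"x":0,"y":0,"z":-0.05,"ax":0,"ay":0,"az":0},{"hand":60,"x":0,"y":0,"z":-0.1,"ax":0,"ay":0,"az":0},{"hand":60,"x":0.02,"y":0.04,"z":-0.14,"ax":0,"ay":0,"az":0},{"hand":60,"x":0.05,"y":0.09,"z":-0.15,"ax":0,"ay":0,"az":0},{"hand":60,"x":0.08,"y":0.15,"z":-0.15,"ax":0,"ay":0,"az":0},{"hand":60,"x":0.11,"y":0.21,"z":-0.15,"ax":0,"ay":0,"az":0},{"hand":60,"x":0.14,"y":0.26,"z":-0.15,"ax":0,"ay":0,"az":0},{"hand":60,"x":0.158,"y":0.303,"z":-0.15,"ax":0,"ay":0,"az":0}])

```text
t: 4.32
tool_pos: [0.6039, -0.2178, 0.3395]
orientation: [-3.141, 0.001, 0.001]
force: [0.2, 0.5, -1.1]
opening: 0.0663
gripper_force: 25.0
```

carry_out(targets=[{"hand":60,"x":0,"y":0,"z":0,"ax":0,"ay":0,"az":0},{"hand":60,"x":0,"y":0,"z":0,"ax":0,"ay":0,"az":0}])

```text
t: 4.58
tool_pos: [0.603, -0.2155, 0.3393]
orientation: [-3.14, 0.001, 0.002]
force: [0.9, -0.2, -1.4]
opening: 0.066
gripper_force: 25.0
```

```bash
python3 go.py "(.604,-.216,.26)";  python3 -c "
from h import *
p,d=read_camera('wrist');cv2.imwrite('pics/w2.png',p);c=camera_params('wrist')
P=cloud(c,d,120,0,520,460)
for lo,hi in((.011,.017),(.053,.058)):
  q=P[(P[:,2]>lo)&(P[:,2]<hi)]*1000;print(len(q),cv2.minEnclosingCircle(q[:,:2].astype(np.float32)),q.mean(0))
q=P[(P[:,2]>.13)&(P[:,2]<.18)];print(len(q),q.mean(0),q.min(0),q.max(0))"
```

```text
t 4.575 pos [ 0.603  -0.2155  0.3393] op 0.066 gf 24.99966735485941 q [-0.42  0.28  1.44  0.    1.42  1.15]
[[ 1.0e+00 -6.0e-04 -1.4e-03]
 [-6.0e-04 -1.0e+00  1.2e-03]
 [-1.4e-03 -1.2e-03 -1.0e+00]]
(.604,-.216,.26) [0.0011 0.0006 0.0793]
7899 ((528.6956787109375, -226.690185546875), 214.27195739746094) [ 581.18444187 -211.98371574   14.38996403]
575 ((536.169189453125, -172.94525146484375), 97.37457275390625) [ 611.37658393 -214.86452261   55.79038453]
10691 [ 0.60594092 -0.21388462  0.16320297] [ 0.57539472 -0.26192735  0.14834266] [ 0.63662279 -0.165946    0.17999394]
```

View pics/w2.png

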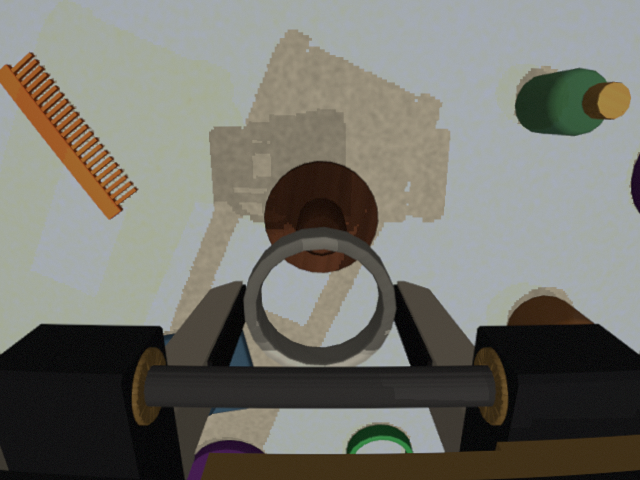

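```bash
python3 -c "
from h import *
c=camera_params('wrist');print(at_z(c,[(321,216.5),(265,216),(378,216)],.014).round(4),at_z(c,[(320,295),(245,295),(396,295)],.166).round(4))"
```

```text
[[ 0.6082 -0.2152  0.014 ]
 [ 0.6086 -0.1715  0.014 ]
 [ 0.6086 -0.2597  0.014 ]] [[ 0.611  -0.2142  0.166 ]
 [ 0.611  -0.1829  0.166 ]
 [ 0.611  -0.246   0.166 ]]
```

carry_out(targets=[{"hand":60,"x":0.001,"y":0.001,"z":0.04,"ax":0,"ay":0,"az":0},{"hand":60,"x":0.001,"y":0.001,"z":0.07,"ax":0,"ay":0,"az":0},{"hand":60,"x":0.001,"y":0.001,"z":0.085,"ax":0,"ay":0,"az":0},{"hand":60,"x":0.001,"y":0.001,"z":0.095,"ax":0,"ay":0,"az":0},{"hand":60,"x":0.001,"y":0.001,"z":0.105,"ax":0,"ay":0,"az":0},{"hand":60,"x":0.001,"y":0.001,"z":0.115,"ax":0,"ay":0,"az":0},{"hand":60,"x":0.001,"y":0.001,"z":0.125,"ax":0,"ay":0,"az":0},{"hand":60,"x":0.001,"y":0.001,"z":0.13,"ax":0,"ay":0,"az":0}])

```text
t: 5.62
tool_pos: [0.604, -0.2167, 0.2093]
orientation: [-3.141, 0.0, 0.001]
force: [-0.5, -0.3, -0.9]
opening: 0.0662
gripper_force: 25.0
```

No contact on the way down. I'll lower the last few mm, then release and retreat.

carry_out(targets=[{"hand":60,"x":0,"y":0,"z":0.002,"ax":0,"ay":0,"az":0},{"hand":60,"x":0,"y":0,"z":0.003,"ax":0,"ay":0,"az":0},{"hand":60,"x":0,"y":0,"z":0.003,"ax":0,"ay":0,"az":0}])

```text
t: 6.0
tool_pos: [0.6043, -0.2168, 0.2074]
orientation: [3.141, -0.0, 0.001]
force: [0.8, 0.4, -1.1]
opening: 0.0663
gripper_force: 25.0
```

carry_out(targets=[{"hand":80,"x":0,"y":0,"z":0,"ax":0,"ay":0,"az":0},{"hand":90,"x":0,"y":0,"z":0,"ax":0,"ay":0,"az":0},{"hand":90,"x":0,"y":0,"z":0,"ax":0,"ay":0,"az":0},{"hand":90,"x":0,"y":0,"z":-0.03,"ax":0,"ay":0,"az":0},{"hand":100,"x":0,"y":0,"z":-0.08,"ax":0,"ay":0,"az":0},{"hand":100,"x":0,"y":0,"z":-0.13,"ax":0,"ay":0,"az":0},{"hand":100,"x":0,"y":0,"z":-0.13,"ax":0,"ay":0,"az":0}])

```text
t: 6.88
tool_pos: [0.6058, -0.2174, 0.3438]
orientation: [3.137, -0.0, 0.015]
force: [0.3, 0.4, 0.7]
opening: 0.0927
gripper_force: 0.0
```

```bash
python3 go.py "(.604,.233,.336)" "(.604,.233,.191)";  python3 -c "
from h import *
p,d=read_camera('wrist');cv2.imwrite('pics/w3.png',p)"
```

```text
t 6.875 pos [ 0.6058 -0.2174  0.3438] op 0.0927 gf 0.0 q [-0.42  0.28  1.44  0.    1.42  1.15]
[[ 1.000e+00 -2.000e-04  9.500e-03]
 [-1.000e-04 -1.000e+00 -4.300e-03]
 [ 9.500e-03  4.300e-03 -9.999e-01]]
(.604,.233,.336) [-0.002  -0.4505  0.0058]
(.604,.233,.191) [-0.0034 -0.4511  0.1508]
```

View pics/w3.png

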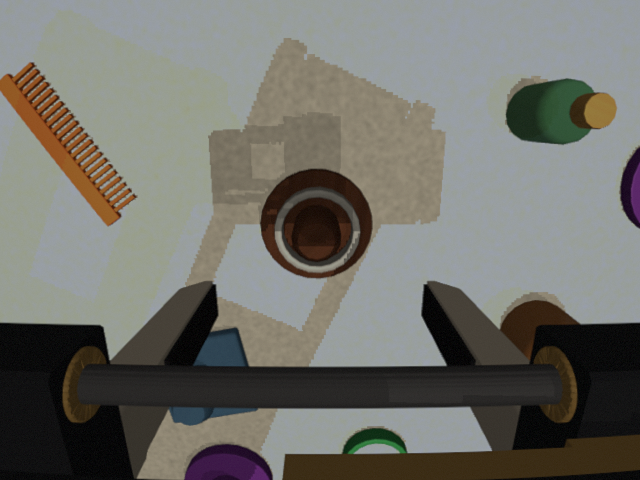

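The steel ring lies flat around the post at (317,230), concentric with the base. Next is the red bangle.

carry_out(targets=[{"hand":100,"x":0,"y":-0.06,"z":0,"ax":0,"ay":0,"az":0},{"hand":100,"x":0,"y":-0.12,"z":0,"ax":0,"ay":0,"az":0},{"hand":100,"x":0,"y":-0.18,"z":0,"ax":0,"ay":0,"az":0},{"hand":100,"x":0,"y":-0.24,"z":0,"ax":0,"ay":0,"az":0},{"hand":100,"x":0,"y":-0.3,"z":0,"ax":0,"ay":0,"az":0},{"hand":100,"x":0,"y":-0.36,"z":0,"ax":0,"ay":0,"az":0},{"hand":100,"x":0,"y":-0.41,"z":0,"ax":0,"ay":0,"az":0},{"hand":100,"x":0,"y":-0.45,"z":0,"ax":0,"ay":0,"az":0}])

```text
t: 7.92
tool_pos: [0.6034, 0.2354, 0.335]
orientation: [3.141, 0.002, -0.004]
force: [0.2, 0.7, 0.4]
opening: 0.093
gripper_force: 0.0
```

carry_out(targets=[{"hand":100,"x":0,"y":0,"z":0.03,"ax":0,"ay":0,"az":0},{"hand":100,"x":0,"y":0,"z":0.03,"ax":0,"ay":0,"az":0},{"hand":100,"x":0,"y":0,"z":0.03,"ax":0,"ay":0,"az":0}])

```text
t: 8.3
tool_pos: [0.6042, 0.2327, 0.3067]
orientation: [3.141, -0.001, -0.002]
force: [0.1, -0.3, 0.4]
opening: 0.093
gripper_force: 0.0
```

```bash
python3 go.py "(.604,.2333,.191)";  python3 wr.py 317 230 .006 .03
```

```text
t 8.3 pos [0.6042 0.2327 0.3067] op 0.093 gf 0.0 q [ 0.29  0.32  1.45 -0.    1.37  1.86]
[[ 1.0e+00 -8.0e-04 -1.5e-03]
 [-8.0e-04 -1.0e+00 -6.0e-04]
 [-1.5e-03  6.0e-04 -1.0e+00]]
(.604,.2333,.191) [-0.     -0.0006  0.1157]
ring [0.6071 0.2349] 0.0294 0.0165 2695 pix [[0.6086 0.235  0.016 ]]
```

carry_out(targets=[{"hand":100,"x":0,"y":-0.001,"z":0.05,"ax":0,"ay":0,"az":0},{"hand":100,"x":0,"y":-0.001,"z":0.09,"ax":0,"ay":0,"az":0},{"hand":100,"x":0,"y":-0.001,"z":0.116,"ax":0,"ay":0,"az":0},{"hand":100,"x":0,"y":-0.001,"z":0.116,"ax":0,"ay":0,"az":0},{"hand":65,"x":0,"y":-0.001,"z":0.116,"ax":0,"ay":0,"az":0},{"hand":60,"x":0,"y":-0.001,"z":0.116,"ax":0,"ay":0,"az":0},{"hand":60,"x":0,"y":-0.001,"z":0.116,"ax":0,"ay":0,"az":0},{"hand":60,"x":0,"y":-0.001,"z":0.116,"ax":0,"ay":0,"az":0}], newtons=20)

```text
t: 9.35
tool_pos: [0.6048, 0.2344, 0.1925]
orientation: [-3.141, 0.0, -0.003]
force: [-0.6, -0.1, 5.6]
opening: 0.064
gripper_force: 20.0
```

carry_out(targets=[{"hand":60,"x":0,"y":0,"z":-0.05,"ax":0,"ay":0,"az":0},{"hand":60,"x":0,"y":0,"z":-0.1,"ax":0,"ay":0,"az":0},{"hand":60,"x":0,"y":0.02,"z":-0.14,"ax":0,"ay":0,"az":0},{"hand":60,"x":0,"y":0.07,"z":-0.15,"ax":0,"ay":0,"az":0},{"hand":60,"x":0,"y":0.13,"z":-0.15,"ax":0,"ay":0,"az":0},{"hand":60,"x":0,"y":0.19,"z":-0.15,"ax":0,"ay":0,"az":0},{"hand":60,"x":0,"y":0.25,"z":-0.15,"ax":0,"ay":0,"az":0},{"hand":60,"x":0,"y":0.31,"z":-0.15,"ax":0,"ay":0,"az":0}])

```text
t: 10.35
tool_pos: [0.6039, -0.0775, 0.3413]
orientation: [3.142, 0.0, 0.001]
force: [0.5, 0.6, 0.5]
opening: 0.0642
gripper_force: 20.0
```

carry_out(targets=[{"hand":60,"x":0,"y":0.06,"z":0,"ax":0,"ay":0,"az":0},{"hand":60,"x":0,"y":0.11,"z":0,"ax":0,"ay":0,"az":0},{"hand":60,"x":0,"y":0.14,"z":0,"ax":0,"ay":0,"az":0},{"hand":60,"x":0,"y":0.14,"z":0,"ax":0,"ay":0,"az":0},{"hand":60,"x":0,"y":0.14,"z":0,"ax":0,"ay":0,"az":0}])

```text
t: 10.98
tool_pos: [0.6042, -0.2151, 0.3409]
orientation: [-3.141, 0.0, 0.001]
force: [0.4, -0.8, -0.4]
opening: 0.0643
gripper_force: 19.9
```

```bash
python3 go.py "(.604,-.2165,.224)"
```

```text
t 10.975 pos [ 0.6042 -0.2151  0.3409] op 0.0643 gf 19.949179887771606 q [-0.42  0.28  1.44  0.    1.43  1.15]
[[ 1.e+00 -2.e-04 -3.e-04]
 [-2.e-04 -1.e+00  7.e-04]
 [-3.e-04 -7.e-04 -1.e+00]]
(.604,-.2165,.224) [-1.000e-04  1.400e-03  1.169e-01]
```

The opening is 64.3 mm rather than 66 mm, so I'll check the grasp with the camera.

```bash
python3 -c "
from h import *
p,d=read_camera('wrist');cv2.imwrite('pics/w4.png',p);c=camera_params('wrist')
P=cloud(c,d,230,200,410,365)
for m in (.159,.154,.15):
  q=P[(P[:,2]>m)&(P[:,2]<.18)];print(len(q),q.min(0),q.max(0),np.percentile(q[:,2],[5,50,95]))"
```

```text
7028 [ 0.57617643 -0.25292932  0.15900034] [ 0.637149   -0.17505248  0.17999528] [0.16013894 0.16436319 0.17405609]
8346 [ 0.57617643 -0.25343927  0.15400001] [ 0.63723319 -0.17446213  0.17999528] [0.15575856 0.16410892 0.17282897]
9203 [ 0.57608011 -0.25343927  0.15001144] [ 0.63723319 -0.17446213  0.17999528] [0.15223157 0.1639234  0.17232572]
```

View pics/w4.png

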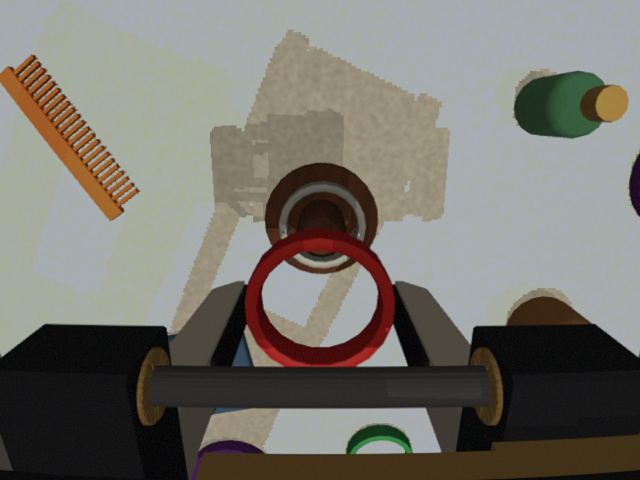

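The grasp looks like the steel one did, at (320,300), with the ring level. The plastic just gives a little. Lowering it.

carry_out(targets=[{"hand":60,"x":0,"y":0.001,"z":0.03,"ax":0,"ay":0,"az":0},{"hand":60,"x":0,"y":0.001,"z":0.06,"ax":0,"ay":0,"az":0},{"hand":60,"x":0,"y":0.001,"z":0.08,"ax":0,"ay":0,"az":0},{"hand":60,"x":0,"y":0.001,"z":0.09,"ax":0,"ay":0,"az":0},{"hand":60,"x":0,"y":0.001,"z":0.1,"ax":0,"ay":0,"az":0},{"hand":60,"x":0,"y":0.001,"z":0.108,"ax":0,"ay":0,"az":0},{"hand":60,"x":0,"y":0.001,"z":0.114,"ax":0,"ay":0,"az":0},{"hand":60,"x":0,"y":0.001,"z":0.116,"ax":0,"ay":0,"az":0}])

```text
t: 12.02
tool_pos: [0.6041, -0.2168, 0.2249]
orientation: [-3.142, 0.001, 0.0]
force: [0.5, 0.4, 0.4]
opening: 0.0643
gripper_force: 19.9
```

carry_out(targets=[{"hand":60,"x":0,"y":0,"z":0.001,"ax":0,"ay":0,"az":0},{"hand":60,"x":0,"y":0,"z":0.001,"ax":0,"ay":0,"az":0}])

```text
t: 12.28
tool_pos: [0.6043, -0.2168, 0.2244]
orientation: [3.141, -0.0, 0.001]
force: [-0.0, 0.1, -0.8]
opening: 0.0641
gripper_force: 19.9
```

carry_out(targets=[{"hand":80,"x":0,"y":0,"z":0.001,"ax":0,"ay":0,"az":0},{"hand":90,"x":0,"y":0,"z":0.001,"ax":0,"ay":0,"az":0},{"hand":90,"x":0,"y":0,"z":0.001,"ax":0,"ay":0,"az":0},{"hand":90,"x":0,"y":0,"z":-0.03,"ax":0,"ay":0,"az":0},{"hand":100,"x":0,"y":0,"z":-0.08,"ax":0,"ay":0,"az":0},{"hand":100,"x":0,"y":0,"z":-0.11,"ax":0,"ay":0,"az":0},{"hand":100,"x":0,"y":0,"z":-0.11,"ax":0,"ay":0,"az":0}])

```text
t: 13.15
tool_pos: [0.6053, -0.2172, 0.3381]
orientation: [3.139, -0.0, 0.01]
force: [0.3, 0.4, -0.2]
opening: 0.093
gripper_force: 0.0
```

carry_out(targets=[{"hand":100,"x":-0.06,"y":0.01,"z":0,"ax":0,"ay":0,"az":0},{"hand":100,"x":-0.11,"y":0.025,"z":0,"ax":0,"ay":0,"az":0},{"hand":100,"x":-0.16,"y":0.035,"z":0,"ax":0,"ay":0,"az":0},{"hand":100,"x":-0.21,"y":0.045,"z":0,"ax":0,"ay":0,"az":0},{"hand":100,"x":-0.239,"y":0.055,"z":0.01,"ax":0,"ay":0,"az":0},{"hand":100,"x":-0.239,"y":0.055,"z":0.03,"ax":0,"ay":0,"az":0},{"hand":100,"x":-0.239,"y":0.055,"z":0.03,"ax":0,"ay":0,"az":0},{"hand":100,"x":-0.239,"y":0.055,"z":0.03,"ax":0,"ay":0,"az":0}])

```text
t: 14.15
tool_pos: [0.3654, -0.2715, 0.3039]
orientation: [-3.141, -0.0, 0.001]
force: [1.5, -0.1, 0.3]
opening: 0.0932
gripper_force: 0.0
```

```bash
python3 go.py "(.3650,-.2721,.191)";  python3 wr.py 317 230 .006 .03; python3 -c "
from h import *
p,d=read_camera('top');cv2.imwrite('pics/t2.png',np.clip(cv2.resize(p[130:330,250:450],None,fx=3,fy=3)*1.5,0,255).astype('uint8'))
c=camera_params('top');P=cloud(c,d,360,165,410,220)
q=P[(P[:,2]>.043)&(P[:,2]<.049)];print(len(q),cv2.minEnclosingCircle((q[:,:2]*1000).astype('float32')))"
```

```text
t 14.15 pos [ 0.3654 -0.2715  0.3039] op 0.0932 gf 0.0 q [-0.75 -0.2   2.    0.    1.34  0.82]
[[ 1.e+00  2.e-04 -6.e-04]
 [ 2.e-04 -1.e+00  7.e-04]
 [-6.e-04 -7.e-04 -1.e+00]]
(.3650,-.2721,.191) [-0.0003  0.0007  0.1129]
ring [ 0.367  -0.2735] 0.0294 0.016 2691 pix [[ 0.3704 -0.2693  0.016 ]]
212 ((601.6201171875, -216.54095458984375), 32.82746887207031)
```

View pics/t2.png

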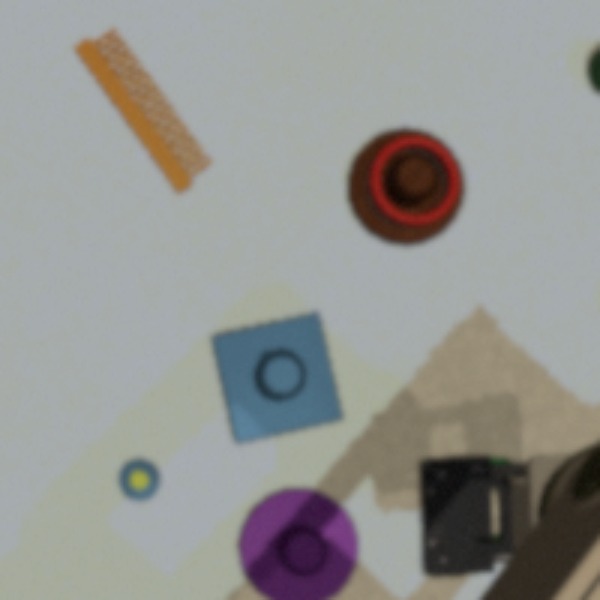

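The red bangle sits flat around the wood post at crop (417,181), with its top at 46 mm and about 1 mm off centre. Next is the green bangle.

carry_out(targets=[{"hand":100,"x":0,"y":0.001,"z":0.05,"ax":0,"ay":0,"az":0},{"hand":100,"x":0,"y":0.001,"z":0.09,"ax":0,"ay":0,"az":0},{"hand":100,"x":0,"y":0.001,"z":0.113,"ax":0,"ay":0,"az":0},{"hand":100,"x":0,"y":0.001,"z":0.113,"ax":0,"ay":0,"az":0},{"hand":65,"x":0,"y":0.001,"z":0.113,"ax":0,"ay":0,"az":0},{"hand":60,"x":0,"y":0.001,"z":0.113,"ax":0,"ay":0,"az":0},{"hand":60,"x":0,"y":0.001,"z":0.113,"ax":0,"ay":0,"az":0},{"hand":60,"x":0,"y":0.001,"z":0.113,"ax":0,"ay":0,"az":0}], newtons=20)

```text
t: 15.25
tool_pos: [0.3657, -0.2731, 0.1922]
orientation: [3.14, -0.0, 0.002]
force: [0.1, 0.8, 7.7]
opening: 0.0663
gripper_force: 20.0
```

carry_out(targets=[{"hand":60,"x":0,"y":0,"z":-0.05,"ax":0,"ay":0,"az":0},{"hand":60,"x":0,"y":0,"z":-0.1,"ax":0,"ay":0,"az":0},{"hand":60,"x":0.02,"y":-0.03,"z":-0.14,"ax":0,"ay":0,"az":0},{"hand":60,"x":0.05,"y":-0.08,"z":-0.15,"ax":0,"ay":0,"az":0},{"hand":60,"x":0.08,"y":-0.13,"z":-0.15,"ax":0,"ay":0,"az":0},{"hand":60,"x":0.094,"y":-0.159,"z":-0.15,"ax":0,"ay":0,"az":0},{"hand":60,"x":0.094,"y":-0.159,"z":-0.15,"ax":0,"ay":0,"az":0},{"hand":60,"x":0.094,"y":-0.159,"z":-0.15,"ax":0,"ay":0,"az":0}])

```text
t: 16.25
tool_pos: [0.459, -0.1141, 0.341]
orientation: [3.141, 0.0, -0.001]
force: [0.4, -0.6, 0.2]
opening: 0.0663
gripper_force: 20.0
```

```bash
python3 go.py "(.4598,-.113,.206)";  python3 -c "
from h import *
p,d=read_camera('wrist');cv2.imwrite('pics/w5.png',p)"
```

```text
t 16.25 pos [ 0.459  -0.1141  0.341 ] op 0.0663 gf 19.999698847532272 q [-0.35 -0.18  1.91 -0.    1.41  1.22]
[[ 1.e+00  1.e-04 -6.e-04]
 [ 1.e-04 -1.e+00 -3.e-04]
 [-6.e-04  3.e-04 -1.e+00]]
(.4598,-.113,.206) [ 0.0009 -0.0011  0.135 ]
```

View pics/w5.png

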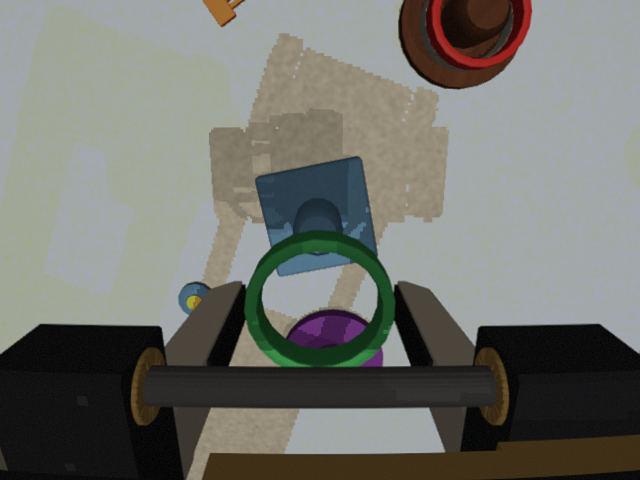

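The green ring is level at (320,300) and the blue base is centred near (317,216), a couple of mm to world left. Lowering with that small correction.

carry_out(targets=[{"hand":60,"x":0.001,"y":-0.002,"z":0.04,"ax":0,"ay":0,"az":0},{"hand":60,"x":0.001,"y":-0.002,"z":0.07,"ax":0,"ay":0,"az":0},{"hand":60,"x":0.001,"y":-0.002,"z":0.085,"ax":0,"ay":0,"az":0},{"hand":60,"x":0.001,"y":-0.002,"z":0.095,"ax":0,"ay":0,"az":0},{"hand":60,"x":0.001,"y":-0.002,"z":0.105,"ax":0,"ay":0,"az":0},{"hand":60,"x":0.001,"y":-0.002,"z":0.115,"ax":0,"ay":0,"az":0},{"hand":60,"x":0.001,"y":-0.002,"z":0.125,"ax":0,"ay":0,"az":0},{"hand":60,"x":0.001,"y":-0.002,"z":0.131,"ax":0,"ay":0,"az":0}])

```text
t: 17.3
tool_pos: [0.4601, -0.1116, 0.2095]
orientation: [-3.141, 0.0, 0.001]
force: [-0.6, -0.8, -0.4]
opening: 0.0662
gripper_force: 20.0
```

carry_out(targets=[{"hand":60,"x":0,"y":0,"z":0.002,"ax":0,"ay":0,"az":0},{"hand":60,"x":0,"y":0,"z":0.003,"ax":0,"ay":0,"az":0},{"hand":60,"x":0,"y":0,"z":0.003,"ax":0,"ay":0,"az":0}])

```text
t: 17.68
tool_pos: [0.4604, -0.1117, 0.2074]
orientation: [3.141, -0.0, 0.001]
force: [-0.1, -0.2, 0.1]
opening: 0.0664
gripper_force: 20.0
```

carry_out(targets=[{"hand":80,"x":0,"y":0,"z":0,"ax":0,"ay":0,"az":0},{"hand":90,"x":0,"y":0,"z":0,"ax":0,"ay":0,"az":0},{"hand":90,"x":0,"y":0,"z":0,"ax":0,"ay":0,"az":0},{"hand":90,"x":0,"y":0,"z":-0.03,"ax":0,"ay":0,"az":0},{"hand":100,"x":0,"y":0,"z":-0.08,"ax":0,"ay":0,"az":0},{"hand":100,"x":0,"y":0,"z":-0.13,"ax":0,"ay":0,"az":0},{"hand":100,"x":0,"y":0,"z":-0.13,"ax":0,"ay":0,"az":0}])

```text
t: 18.55
tool_pos: [0.4618, -0.1123, 0.3423]
orientation: [3.139, -0.0, 0.013]
force: [0.7, -0.6, -0.0]
opening: 0.0932
gripper_force: 0.0
```

carry_out(targets=[{"hand":100,"x":-0.01,"y":-0.05,"z":0,"ax":0,"ay":0,"az":0},{"hand":100,"x":-0.02,"y":-0.11,"z":0,"ax":0,"ay":0,"az":0},{"hand":100,"x":-0.03,"y":-0.17,"z":0,"ax":0,"ay":0,"az":0},{"hand":100,"x":-0.04,"y":-0.23,"z":0,"ax":0,"ay":0,"az":0},{"hand":100,"x":-0.05,"y":-0.29,"z":0,"ax":0,"ay":0,"az":0},{"hand":100,"x":-0.06,"y":-0.35,"z":0,"ax":0,"ay":0,"az":0},{"hand":100,"x":-0.07,"y":-0.391,"z":0.01,"ax":0,"ay":0,"az":0},{"hand":100,"x":-0.07,"y":-0.391,"z":0.03,"ax":0,"ay":0,"az":0}])

```text
t: 19.55
tool_pos: [0.3893, 0.282, 0.3065]
orientation: [-3.141, -0.006, -0.0]
force: [0.7, -0.2, 0.4]
opening: 0.0927
gripper_force: 0.0
```

carry_out(targets=[{"hand":100,"x":0,"y":0,"z":0,"ax":0,"ay":0,"az":0},{"hand":100,"x":0,"y":0,"z":0,"ax":0,"ay":0,"az":0}])

```text
t: 19.8
tool_pos: [0.3904, 0.2789, 0.3071]
orientation: [3.141, -0.001, -0.001]
force: [0.3, -0.6, -0.3]
opening: 0.093
gripper_force: 0.0
```

```bash
python3 go.py "(.3906,.2792,.191)";  python3 wr.py 317 230 .006 .03; python3 -c "
from h import *
p,d=read_camera('top')
c=camera_params('top');P=cloud(c,d,315,228,372,285)
q=P[(P[:,2]>.026)&(P[:,2]<.034)];print(len(q),cv2.minEnclosingCircle((q[:,:2]*1000).astype('float32')))"
```

```text
t 19.8 pos [0.3904 0.2789 0.3071] op 0.093 gf 0.0 q [ 0.51 -0.13  1.93 -0.    1.34  2.09]
[[ 1.e+00 -8.e-04 -6.e-04]
 [-8.e-04 -1.e+00 -4.e-04]
 [-6.e-04  4.e-04 -1.e+00]]
(.3906,.2792,.191) [ 0.0003 -0.0003  0.1161]
ring [0.3928 0.2807] 0.0294 0.0161 2654 pix [[0.3947 0.2813 0.016 ]]
219 ((457.315185546875, -112.05558776855469), 32.80331802368164)
```

Green is in place, about 2 mm off axis. Next is brass.

carry_out(targets=[{"hand":100,"x":0,"y":0,"z":0.05,"ax":0,"ay":0,"az":0},{"hand":100,"x":0,"y":0,"z":0.09,"ax":0,"ay":0,"az":0},{"hand":100,"x":0,"y":0,"z":0.116,"ax":0,"ay":0,"az":0},{"hand":100,"x":0,"y":0,"z":0.116,"ax":0,"ay":0,"az":0},{"hand":65,"x":0,"y":0,"z":0.116,"ax":0,"ay":0,"az":0},{"hand":60,"x":0,"y":0,"z":0.116,"ax":0,"ay":0,"az":0},{"hand":60,"x":0,"y":0,"z":0.116,"ax":0,"ay":0,"az":0},{"hand":60,"x":0,"y":0,"z":0.116,"ax":0,"ay":0,"az":0}], newtons=25)

```text
t: 20.9
tool_pos: [0.3909, 0.2796, 0.1923]
orientation: [-3.141, 0.0, -0.003]
force: [-0.5, -0.8, 6.2]
opening: 0.0656
gripper_force: 25.0
```

carry_out(targets=[{"hand":60,"x":0,"y":0,"z":-0.05,"ax":0,"ay":0,"az":0},{"hand":60,"x":0,"y":0,"z":-0.1,"ax":0,"ay":0,"az":0},{"hand":60,"x":0.01,"y":0.03,"z":-0.14,"ax":0,"ay":0,"az":0},{"hand":60,"x":0.02,"y":0.09,"z":-0.15,"ax":0,"ay":0,"az":0},{"hand":60,"x":0.03,"y":0.15,"z":-0.15,"ax":0,"ay":0,"az":0},{"hand":60,"x":0.04,"y":0.21,"z":-0.15,"ax":0,"ay":0,"az":0},{"hand":60,"x":0.05,"y":0.27,"z":-0.15,"ax":0,"ay":0,"az":0},{"hand":60,"x":0.06,"y":0.32,"z":-0.15,"ax":0,"ay":0,"az":0}])

```text
t: 21.9
tool_pos: [0.45, -0.0429, 0.3413]
orientation: [3.141, -0.001, 0.001]
force: [0.3, 0.0, -1.1]
opening: 0.0653
gripper_force: 25.0
```

carry_out(targets=[{"hand":60,"x":0.005,"y":0.05,"z":0,"ax":0,"ay":0,"az":0},{"hand":60,"x":0.01,"y":0.071,"z":0,"ax":0,"ay":0,"az":0},{"hand":60,"x":0.01,"y":0.071,"z":0,"ax":0,"ay":0,"az":0},{"hand":60,"x":0.01,"y":0.071,"z":0,"ax":0,"ay":0,"az":0}])

```text
t: 22.4
tool_pos: [0.46, -0.1111, 0.3409]
orientation: [-3.141, 0.0, 0.001]
force: [-0.4, -0.8, -0.3]
opening: 0.0656
gripper_force: 25.0
```

```bash
python3 go.py "(.4603,-.1120,.223)";  python3 -c "
from h import *
p,d=read_camera('wrist');cv2.imwrite('pics/w6.png',p)"
```

```text
t 22.4 pos [ 0.46   -0.1111  0.3409] op 0.0656 gf 24.999242881312966 q [-0.35 -0.18  1.91  0.    1.41  1.23]
[[ 1.e+00 -1.e-04 -6.e-04]
 [-1.e-04 -1.e+00  6.e-04]
 [-6.e-04 -6.e-04 -1.e+00]]
(.4603,-.1120,.223) [0.0003 0.001  0.1179]
```

View pics/w6.png

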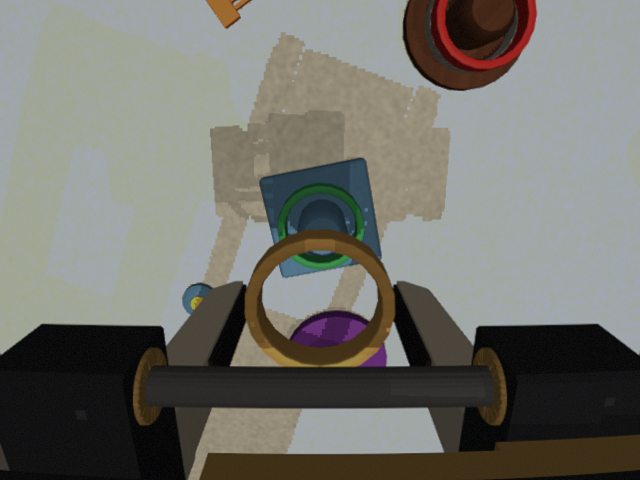

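The brass ring is level at (320,300), above the green ring at (321,226). Lowering it.

carry_out(targets=[{"hand":60,"x":0,"y":0.001,"z":0.03,"ax":0,"ay":0,"az":0},{"hand":60,"x":0,"y":0.001,"z":0.06,"ax":0,"ay":0,"az":0},{"hand":60,"x":0,"y":0.001,"z":0.08,"ax":0,"ay":0,"az":0},{"hand":60,"x":0,"y":0.001,"z":0.09,"ax":0,"ay":0,"az":0},{"hand":60,"x":0,"y":0.001,"z":0.1,"ax":0,"ay":0,"az":0},{"hand":60,"x":0,"y":0.001,"z":0.108,"ax":0,"ay":0,"az":0},{"hand":60,"x":0,"y":0.001,"z":0.114,"ax":0,"ay":0,"az":0},{"hand":60,"x":0,"y":0.001,"z":0.117,"ax":0,"ay":0,"az":0}])

```text
t: 23.45
tool_pos: [0.4603, -0.1127, 0.224]
orientation: [-3.142, 0.0, -0.0]
force: [1.0, 0.4, -1.7]
opening: 0.0657
gripper_force: 25.0
```

carry_out(targets=[{"hand":60,"x":0,"y":0,"z":0,"ax":0,"ay":0,"az":0},{"hand":60,"x":0,"y":0,"z":0,"ax":0,"ay":0,"az":0}])

```text
t: 23.7
tool_pos: [0.4604, -0.1128, 0.2245]
orientation: [3.141, -0.001, 0.001]
force: [-0.2, 0.0, -1.5]
opening: 0.0657
gripper_force: 25.0
```

carry_out(targets=[{"hand":80,"x":0,"y":0,"z":0.001,"ax":0,"ay":0,"az":0},{"hand":90,"x":0,"y":0,"z":0.001,"ax":0,"ay":0,"az":0},{"hand":90,"x":0,"y":0,"z":0.001,"ax":0,"ay":0,"az":0},{"hand":90,"x":0,"y":0,"z":-0.03,"ax":0,"ay":0,"az":0},{"hand":100,"x":0,"y":0,"z":-0.08,"ax":0,"ay":0,"az":0},{"hand":100,"x":0,"y":0,"z":-0.14,"ax":0,"ay":0,"az":0},{"hand":100,"x":0,"y":-0.06,"z":-0.14,"ax":0,"ay":0,"az":0},{"hand":100,"x":0,"y":-0.12,"z":-0.14,"ax":0,"ay":0,"az":0}])

```text
t: 24.7
tool_pos: [0.4605, 0.008, 0.3656]
orientation: [3.141, -0.004, 0.005]
force: [0.4, -0.2, 0.5]
opening: 0.0928
gripper_force: 0.0
```

carry_out(targets=[{"hand":100,"x":0,"y":-0.06,"z":0,"ax":0,"ay":0,"az":0},{"hand":100,"x":0,"y":-0.12,"z":0,"ax":0,"ay":0,"az":0},{"hand":100,"x":0,"y":-0.18,"z":0,"ax":0,"ay":0,"az":0},{"hand":100,"x":0,"y":-0.18,"z":0,"ax":0,"ay":0,"az":0},{"hand":100,"x":0,"y":-0.18,"z":0,"ax":0,"ay":0,"az":0}])

```text
t: 25.32
tool_pos: [0.4602, 0.1873, 0.364]
orientation: [3.141, 0.001, -0.0]
force: [-0.1, -0.7, -0.0]
opening: 0.0926
gripper_force: 0.0
```

```bash
python3 -c "
from h import *
p,d=read_camera('top');cv2.imwrite('pics/t3.png',np.clip(cv2.resize(p[130:330,250:450],None,fx=3,fy=3)*1.5,0,255).astype('uint8'))
c=camera_params('top')
for u,v in((385,192),(343,256)):
  P=cloud(c,d,u-29,v-29,u+29,v+29)
  q=P[(P[:,2]>.040)&(P[:,2]<.050)];q=q[np.hypot(*(q-q.mean(0))[:,:2].T)>.022];print(len(q),cv2.minEnclosingCircle((q[:,:2]*1000).astype('float32')),np.linalg.lstsq(np.c_[q[:,:2]-q[:,:2].mean(0),np.ones(len(q))],q[:,2],rcond=None)[0])"
```

```text
230 ((602.0005493164062, -216.5286102294922), 32.80875015258789) [0.00070791 0.01005966 0.04521607]
233 ((457.7376708984375, -113.35234832763672), 32.94023513793945) [0.00293742 0.00680553 0.04565732]
```

View pics/t3.png

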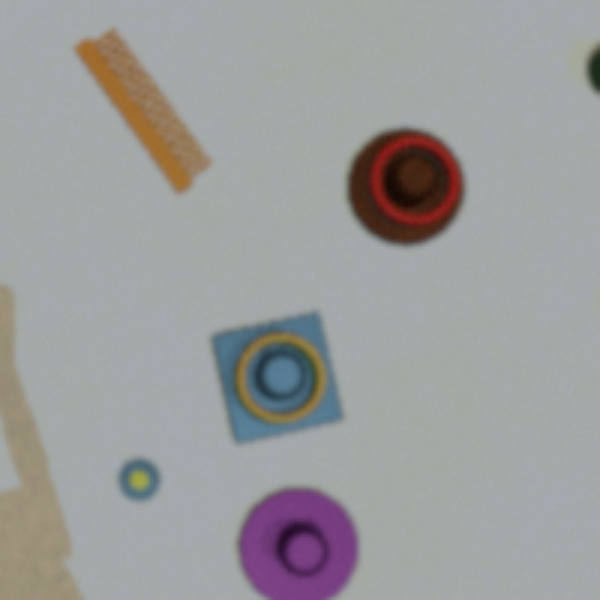

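Both pairs are level, with their tops at about 46 mm and within 2 mm of the posts: red at crop (417,181), brass at (281,377). The comb and pendant have not moved. Handing in.

```bash
python3 -c "
from plant import robot
print(robot.close_job())"
```

```text
the job is handed in; nothing more can be done
None
```

I put red over steel on the dark wooden stand and brass over green on the blue stand, each lowered before release. In the last top view the upper bangles were flat and within about 2 mm of the posts; the job is handed in at about 25 s, but the verdict was not shown.

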